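# Balance a trim board on a half-round rest, then slide it out to the mark and hold it

## Task

The green end of the trim board is to be sealed all round, so it must hang out free. Lay the board across the crown of the half-round rest, green end towards the two red-tipped posts, so that it balances there by itself, and let go of it; then, without lifting it off the rest, slide it outward between the posts until the face of its green end is in line with the two posts. Finish while still holding the board by its plain tail half, level and still bearing on the rest, so that it cannot tip; do not let go, and leave the posts and the other things alone.

Things in the scene. Friction and masses are not known exactly. Their poses are not given: they have to be found in the camera images.
- board: loose, light-wood trim board, 280 long (its x) x 45 wide (its y) x 14 mm thick (its z), 0.08 to 0.15 kg, centre of mass at mid-length. Origin: centre of its underside; +x points to the end with a 24 mm wide green band (the front end), -x to the plain tail. At the start it lies flat on the worktop, to the left of the rest
- board_front (a point): centre of the board's green end face (140 mm along +x from the origin, at half thickness, 7 mm above the underside)
- rest: fixed half-round rest: wooden saddle, radius 45 mm, 150 mm long; its straight crown runs along the rest's y (lay the board on its middle 60 mm), top 70 mm above the worktop, on a base plate 130 (x) x 170 (y) x 12 mm. Origin: centre of its underside; +x is outward, to the posts (robot's right). The board goes across it, board x along rest x
- rest_crown (a point): middle of the rest's crown, on its top line, 70 mm above the worktop; axes as the rest. A board whose centre lies d mm off the crown line settles tilted by about d/45 rad
- gate: fixed sight gate: two upright posts 10 mm thick with red tips 62 to 84 mm above the worktop, 116 mm apart between centres along the gate's y, on a dark foot 50 x 150 x 10 mm. Origin: underside of the foot, midway between the posts; axes as the rest's. It stands 175 to 205 mm outward (+x) of the crown, so the board goes 35 to 65 mm past its balance point
- gate_line (a point): the mark: point midway between the two posts, 77 mm above the worktop; the board's green end face is to lie in the upright plane through the two posts (gate x = 0)
- orange_tape: bystander: roll of orange masking tape lying flat, 100 mm across, 19 mm high; origin at centre of underside
- red_marker: bystander: red marker pen, 137 mm long, 16 mm thick, lying along its y; origin at centre of underside
- green_gauge: bystander: flat green plastic gauge plate, 52 x 52 x 9 mm, lying flat; origin at centre of underside
Things that resemble listed ones, but are neither listed nor needed, are in the scene too. What is shaped like the gate but yellow is not meant.

How it is judged:
By the outcome, as a careful person would: the job done as asked, in the order asked, and still so for the second after the job is handed in, while the arm keeps its last pose, push and grip.
It also fails if it takes over 45 s, if anything falls off the work surface, if the arm or the gripper's body presses on something with over 40 N, if the wrist force passes 120 N, or if a joint passes its speed limit or range.

## Robot

A 6-joint arm with a two-finger parallel gripper is mounted at the origin on a cart in front of the work surface, level with it; the furniture and walls round the work are solid. World frame = base frame: x ahead of the robot, y to its left, z up, the work surface at z = 0. Lengths are in m, angles in rad, forces in N, time in s.
With the tool pointing down it reaches from about 0.375 to 0.975 m from the base axis. Payload 3.8 kg.
Tool frame: the origin (TCP) lies on the centre line of the jaws, within the pads' length; the fingertips stand 14 mm ahead of it and the grasp point (between the pads) lies 5 mm behind it; z points along the fingers, y is the line along which they close (so a half turn about z gives the same grasp; the last joint's range is limited). The gripper opens to 85 mm and grips with 20 to 120 N. Pads are 22 mm wide; open, the fingers measure 114 mm over their backs; the gripper's body (76 mm by 85 mm) begins 54 mm behind the grasp point. The pads swing forward as they close: fully open they stand 13 mm farther back than shut.
Start: joints at [-1.214, 0.264, 1.604, -0, 1.274, -0.037], TCP at [0.259, -0.623, 0.245] pointing down, gripper open.
Joint ranges: [-2.63, 2.63], [-0.94, 2.18], [0.31, 2.57], [-1.31, 4.45], [0, 2.66], [-2.55, 2.55]. Speed limits (rad/s): [2.57, 2.57, 3.14, 3.14, 3.14, 3.14].

## Interface

Orientations are given as a rotation vector (axis times angle).
In Python, from workcell import bot, eyes, spot_in gives the robot as it stands.
- The arm moves only by the tool carry_out, never from a script. Its argument "series" is text: rows parted by semicolons, each of 4 numbers parted by spaces: the shift along the world's x, y, z in m, then the turn about the world's z in degrees. In form: tx ty tz roll; .... A call has 1 to 20 rows; each row shifts and turns the commanded pose from where the row before left it; what a row does not reach is not made up. A row lasts 1/8 s, in which the tool goes at most 62.5 mm and 10.7 degrees, less where a joint would pass 70% of its speed; a pose out of reach is approached as far as the arm can. A call is refused whole if a number of a shift passes 0.0625 or a number of a turn 10.7, either way. A call with a gripper value outside its range is refused whole. "jaw" is the gripper command: -1 is shut, 1 is fully open, values between are in proportion, set as the call begins (left out, the last holds). The fingers move at their own pace and stop on an object; "grip_force" is the grip in N (left out, the last holds). Time passes only in rows, so rows that do not move let the fingers close. It gives the time, the measured TCP pose, the force, the opening and the grip force at its end, in the units of the state.
- bot.read_state(): the state, without advancing time (a new reading comes with each control period).
- eyes.read_camera(name): name is "side" or "top" or "wrist"; returns (picture, depth): 480x640x3 uint8, blue, green, red; 480x640 float32, m along the optical axis (not along the pixel's ray), 0 where there is no reading.
- eyes.get_calibration(name): a dict with "K" (3x3 intrinsics, pixels), "position" and "rotation" of the camera in the world; the wrist camera has in their place "T_tool_cam" (4x4, takes a point from camera to tool coordinates, whose origin is the TCP and whose axes are the flange's). Camera axes: x right, y down, z forward; pixel columns grow to the right and rows downward; lengths in m; the calibration is good to about 2 mm. A picture is of the moment at which its call begins: read the wrist's pose just before it. get_calibration takes no time and is no camera call.
- bot.finish_job(): hands the job in; it is judged then, once.
Trained networks look in the newest picture that a camera, given by its name, has taken for a name from the list of things; names that differ only in an ending like _2 or _b are one class to them, and where a whole thing is asked for, a point or a joint stands for the part that bears it (a point fixed in the world has none). Each returns a list of dicts, best first, with "score" (0 to 1); they miss things now and then, are a little off and sometimes report something else, mostly with a low value. They report only what shows in the picture. A call takes as long as a camera call. They do not tell look-alikes from the thing itself.
- spot_in(camera, target): "rect" ([centre column, centre row, width, height] in pixels, round what is visible of it).
The state is a dict: "time": time; "q": joint angles; "joint_vel": joint speeds; "joint_torque": joint torques, N m; "tool_pos": TCP position; "tcp_rot": TCP orientation; "wrist_force": force on the tool from outside, world axes, zero at the start; "torque": the same for the moment, N m; "width": opening from 0.0 (shut) to 1.0 (fully open); "grip_force": force on a finger pad.
Only numpy, scipy, OpenCV 4.12 (cv2) and the standard library are available. Lean on these libraries where they do the work, as an engineer would, in place of code of your own. Each camera call takes 0.05 s, during which the arm holds its last target. There are 200 camera calls.

## Working session

There is one attempt and no reset: what is moved stays moved. The work goes in short steps, Python scripts to look and compute and a tool call to move; the robot and the scene stay as the last step left them, time stands still between calls to the robot, and variables do not carry over. Pictures are saved under pics/ and viewed, at most 10 in all, crops included, and the job is handed in when it is done.

Besides the shell and the picture viewer there is one more tool, called after "Call:" in YAML: its name, and indented under it one key for each argument. carry_out: Moves the arm, as the interface text tells. Its arguments: {"type":"object","properties":{"series":{"type":"string"},"jaw":{"type":"number"},"grip_force":{"type":"number"}},"required":["series"]}

```bash
mkdir -p pics; cat > h.py <<'E'
import numpy as np, cv2
from workcell import bot, eyes, spot_in
def cloud(cam):
    im,d=eyes.read_camera(cam); c=eyes.get_calibration(cam); K=np.array(c["K"])
    v,u=np.indices(d.shape); p=np.stack([(u-K[0,2])*d/K[0,0],(v-K[1,2])*d/K[1,1],d],-1)
    P=p@np.array(c["rotation"]).T+np.array(c["position"]); P[d==0]=np.nan
    return im,d,P
E
python3 - <<'E'
from h import *
print(bot.read_state())
for c in ("top","side"):
    im,d,P=cloud(c); cv2.imwrite(f"pics/{c}0.png",im); np.save(f"{c}0.npy",P)
    cal=eyes.get_calibration(c);print(c,cal["position"])
    for t in ("board","rest","gate","orange_tape","red_marker","green_gauge"):
        for r in spot_in(c,t)[:3]:
            u,v=map(int,r["rect"][:2]); print(c,t,np.round(r["rect"]),round(r["score"],2),np.round(P[min(v,479),min(u,639)],3))
E
```

```text
{'time': 0.0, 'q': array([-1.21392507e+00,  2.64710442e-01,  1.60535178e+00,  7.22415242e-06,
        1.27371011e+00, -3.68804765e-02]), 'joint_vel': array([ 5.60210956e-04, -5.18272769e-04,  4.78068892e-05,  8.73630018e-04,
        1.37519664e-03, -3.65937924e-04]), 'joint_torque': array([ 7.38559884e-04, -5.15113378e+01, -3.67312253e+01, -1.06283958e-04,
        1.27795018e-02,  1.16478347e-05]), 'tool_pos': array([ 0.2587385 , -0.62269286,  0.24400277]), 'tcp_rot': array([-3.07879408e+00, -6.14091559e-01,  5.34388621e-04]), 'wrist_force': array([-0.08821352, -0.8727996 ,  0.65966563]), 'torque': array([ 0.02804214, -0.01622569, -0.0535313 ]), 'grip_force': 0.0, 'width': 1.0009843243178773}Traceback (most recent call last):
  File "<stdin>", line 4, in <module>
  File "h.py", line 6, in cloud
    P=p@np.array(c["rotation"]).T+np.array(c["position"]); P[d==0]=np.nan
      ~~~~~~~~~~~~~~~~~~~~~~~~~~~^~~~~~~~~~~~~~~~~~~~~~~~
ValueError: operands could not be broadcast together with shapes (480,640) (3,)
```

```bash
sed -i 's/np.array(c\["rotation"\]).T/cv2.Rodrigues(np.array(c["rotation"],float))[0].T/' h.py
python3 - <<'E'
from h import *
for c in ("top","side"):
    im,d,P=cloud(c); cv2.imwrite(f"pics/{c}0.png",im); np.save(f"{c}0.npy",P)
    cal=eyes.get_calibration(c);print(c,cal["position"],cal["rotation"])
    for t in ("board","rest","gate","orange_tape","red_marker","green_gauge"):
        for r in spot_in(c,t)[:3]:
            u,v=map(int,r["rect"][:2]); print(c,t,np.round(r["rect"]),round(r["score"],2),np.round(P[min(v,479),min(u,639)],3))
E
```

```text
top [ 0.37552083 -0.0061376   1.16821257] [-2.16537388  2.12988374 -0.14571332]
top board [199. 240.  61. 114.] 0.78 [0.527 0.284 0.011]
top rest [312. 241.  70.  79.] 0.72 [0.519 0.019 0.068]
top gate [400. 308.  28.  70.] 0.91 [ 0.377 -0.185  0.009]
top gate [399. 226.  35.  63.] 0.63 [ 0.568 -0.181  0.01 ]
top gate [460. 224.  50.  62.] 0.58 [ 0.572 -0.324  0.01 ]
top orange_tape [335. 162.  45.  45.] 0.67 [ 0.721 -0.029 -0.002]
top red_marker [301. 309.  58.  21.] 0.88 [0.371 0.042 0.014]
top green_gauge [475. 287.  28.  29.] 0.62 [ 0.428 -0.356  0.008]
side [-0.18352972  1.0409308   0.60061346] [-0.69412382  2.24023632 -1.535712  ]
side board [256. 333.  98.  69.] 0.69 [0.51  0.283 0.014]
side board [386. 302.  24.  34.] 0.5 [0.368 0.039 0.015]
side rest [330. 276.  92.  49.] 0.88 [0.497 0.057 0.048]
side gate [386. 224.  55.  31.] 0.86 [ 0.619 -0.408  0.002]
side gate [361. 240.  63.  41.] 0.61 [ 0.611 -0.258  0.003]
side gate [430. 253.  65.  45.] 0.59 [ 0.425 -0.286  0.002]
side orange_tape [278. 256.  39.  24.] 0.66 [ 0.728 -0.054  0.   ]
side orange_tape [384. 304.  24.  37.] 0.39 [0.365 0.049 0.018]
side red_marker [384. 303.  25.  38.] 0.86 [0.369 0.045 0.018]
side green_gauge [442. 242.  23.   8.] 0.68 [ 0.419 -0.348  0.011]
```

View pics/top0.png

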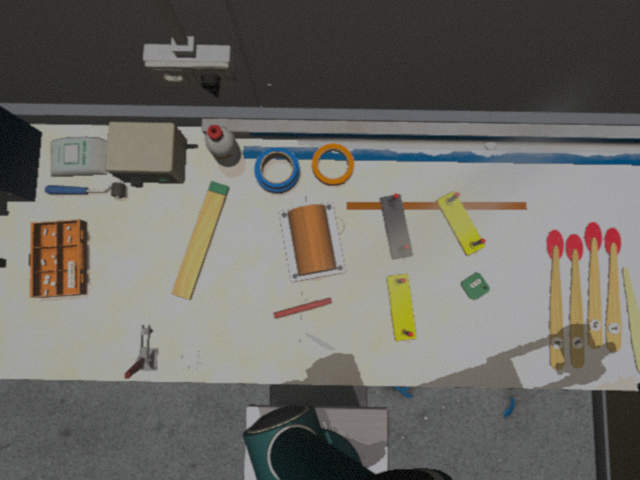

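View pics/side0.png

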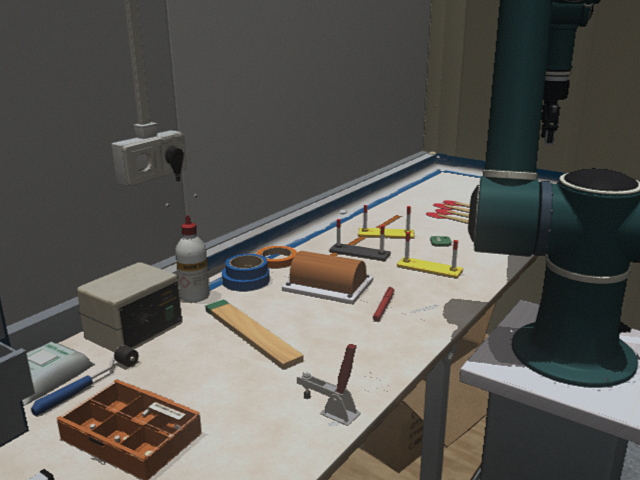

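```bash
python3 - <<'E'
from h import *
im=cv2.imread("pics/top0.png");P=np.load("top0.npy");S=np.load("side0.npy")
cr=np.hstack([cv2.resize(im[170:350,160:360],None,fx=2,fy=2,interpolation=2),cv2.resize(im[170:350,340:500],None,fx=2,fy=2,interpolation=2)])
cv2.imwrite("pics/crop.png",cr)
def rect(pts,n):
    r=cv2.minAreaRect((pts[:,:2]*1000).astype(np.float32)); print(n,len(pts),[np.round(x,1) for x in r],"z",np.round(np.nanmedian(pts[:,2]),4))
def box(P,x0,x1,y0,y1,z0,z1):
    return (P[...,0]>x0)&(P[...,0]<x1)&(P[...,1]>y0)&(P[...,1]<y1)&(P[...,2]>z0)&(P[...,2]<z1)
hsv=cv2.cvtColor(im,cv2.COLOR_BGR2HSV)
v,u=np.indices(im.shape[:2])
reg=(u>165)&(u<235)&(v>175)&(v<305)
m=reg&(hsv[...,1]>75)&(P[...,2]<.03)
n,l,st,_=cv2.connectedComponentsWithStats(m.astype(np.uint8)); k=1+st[1:,4].argmax(); rect(P[l==k],"board")
g=(l==k)&(hsv[...,0]>40)&(hsv[...,0]<95); print("green c",np.nanmean(P[g],0),g.sum()," all c",np.nanmean(P[l==k],0))
for nm,C in(("top",P),("side",S)):
    print(nm,"floor z",np.nanmedian(C[box(C,.42,.46,.08,.15,-.03,.03)][:,2]))
    b=C[box(C,.36,.68,.15,.36,.007,.025)];
    if len(b): rect(b,nm+" board z")
    r=C[box(C,.4,.64,-.09,.13,.03,.09)]; rect(r,nm+" rest>30"); print(" max z",np.percentile(r[:,2],98))
    t=C[box(C,.4,.64,-.09,.13,.062,.09)]; rect(t,nm+" crown"); 
    b=C[box(C,.4,.64,-.09,.13,.006,.09)]; rect(b,nm+" base")
    t=C[box(C,.46,.68,-.25,-.13,.03,.1)]; print(nm,"posts",np.round(t[np.argsort(t[:,0])],3)[::max(1,len(t)//14)].tolist())
f=(u>375)&(u<418)&(v>190)&(v<265)&(hsv[...,2]<130)&(hsv[...,1]<70)&(P[...,2]<.025)
n,l,st,_=cv2.connectedComponentsWithStats(f.astype(np.uint8)); k=1+st[1:,4].argmax(); rect(P[l==k],"foot")
f=(u>375)&(u<418)&(v>190)&(v<265)&(hsv[...,1]>120)&((hsv[...,0]<8)|(hsv[...,0]>172)); print(np.c_[u[f],v[f],np.round(P[f],3)])
E
```

```text
board 2240 [array([526. , 282.1]), array([ 45.7, 277.5]), np.float64(73.7)] z 0.0137
green c [0.64908051 0.24427912 0.013779  ] 142  all c [0.52230436 0.28161452 0.01356657]
top floor z -0.0006221448718739531
top board z 2389 [array([533.1, 251.8]), array([290.9, 206.9]), np.float64(0.7)] z 0.0138
top rest>30 2576 [array([526. ,  22.2]), array([150.2,  88.8]), np.float64(11.5)] z 0.0635
 max z 0.07194952475830829
top crown 1463 [array([526.2,  20.7]), array([150. ,  60.6]), np.float64(10.7)] z 0.0673
top base 4011 [array([522.7,  17.8]), array([217.7, 226.7]), np.float64(87.4)] z 0.0537
top posts [[0.503, -0.186, 0.079], [0.504, -0.187, 0.031], [0.505, -0.189, 0.082], [0.507, -0.182, 0.047], [0.507, -0.192, 0.082], [0.509, -0.187, 0.083], [0.51, -0.181, 0.037], [0.512, -0.183, 0.041], [0.617, -0.164, 0.067], [0.618, -0.165, 0.042], [0.618, -0.166, 0.063], [0.619, -0.161, 0.037], [0.62, -0.159, 0.032], [0.62, -0.159, 0.052], [0.623, -0.168, 0.084], [0.624, -0.159, 0.068], [0.625, -0.166, 0.081]]
side floor z 0.001628745437309842
side board z 2210 [array([530.7, 245.5]), array([284.3, 
[... 1039 characters left out ...]
 8.30e-02]
 [ 3.96e+02  1.95e+02  6.23e-01 -1.66e-01  8.40e-02]
 [ 3.97e+02  1.95e+02  6.23e-01 -1.68e-01  8.40e-02]
 [ 3.98e+02  1.95e+02  6.40e-01 -1.82e-01  8.00e-03]
 [ 3.93e+02  1.96e+02  6.20e-01 -1.59e-01  8.60e-02]
 [ 3.94e+02  1.96e+02  6.20e-01 -1.61e-01  8.40e-02]
 [ 3.95e+02  1.96e+02  6.20e-01 -1.63e-01  8.50e-02]
 [ 3.96e+02  1.96e+02  6.21e-01 -1.66e-01  8.00e-02]
 [ 3.97e+02  1.96e+02  6.20e-01 -1.68e-01  8.40e-02]
 [ 3.94e+02  1.97e+02  6.18e-01 -1.61e-01  8.20e-02]
 [ 3.95e+02  1.97e+02  6.19e-01 -1.64e-01  8.00e-02]
 [ 3.96e+02  1.97e+02  6.18e-01 -1.66e-01  8.30e-02]
 [ 3.97e+02  1.97e+02  6.35e-01 -1.79e-01  1.00e-02]
 [ 3.95e+02  1.98e+02  6.17e-01 -1.64e-01  7.70e-02]]
```

View pics/crop.png

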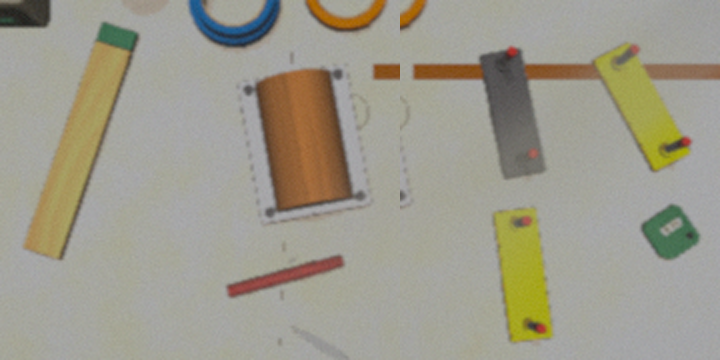

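The listed gate is the dark-foot one at top-picture (396,226). The two yellow ones at (400,308) and (460,224) are the look-alikes. The board's green end is at (218,187) and its tail at (182,296); the rest is at (312,241).

Measured: board centre (0.526, 0.282) with yaw -16.3°, rest (0.526, 0.021), outward yaw about -78.7°, gate about 0.20 m beyond the crown. I'm moving above the board's tail half.

Call:
carry_out:
  series: "0.0205 0.0461 0 7.05;0.0205 0.0461 0 7.05;0.0205 0.0461 0 7.05;0.0205 0.0461 0 7.05;0.0205 0.0461 0 7.05;0.0205 0.0461 0 7.05;0.0205 0.0461 0 7.05;0.0205 0.0461 0 7.05;0.0205 0.0461 0 7.05;0.0205 0.0461 0 7.05;0 0.0461 0 7.05;0 0.0461 0 7.05;0 0.0461 0 7.05;0 0.0461 0 7.05;0 0.0461 0 7.05;0 0.0461 0 7.05;0 0.0461 0 7.05;0 0.0461 0 7.05;0 0.0461 0 7.05;0 0.0461 0 7.05"
  jaw: 1
  grip_force: 80

```text
time: 3.25
tool_pos: [0.4639, 0.3003, 0.2456]
tcp_rot: [0.442, 3.11, 0.0]
wrist_force: [0.0, 0.2, 0.5]
width: 0.998
grip_force: 0.0
```

```bash
cat >> h.py <<'E'
def wcloud():
    s=bot.read_state(); im,d=eyes.read_camera("wrist"); c=eyes.get_calibration("wrist"); K=np.array(c["K"]); T=np.array(c["T_tool_cam"])
    v,u=np.indices(d.shape); p=np.stack([(u-K[0,2])*d/K[0,0],(v-K[1,2])*d/K[1,1],d],-1)
    R=cv2.Rodrigues(np.array(s["tcp_rot"]))[0]
    P=(p@T[:3,:3].T+T[:3,3])@R.T+s["tool_pos"]; P[d==0]=np.nan
    return im,d,P
def st():
    s=bot.read_state(); R=cv2.Rodrigues(np.array(s["tcp_rot"]))[0]
    print("t",round(s["time"],2),"pos",np.round(s["tool_pos"],4),"closeyaw",round(np.degrees(np.arctan2(R[1,1],R[0,1])),2),"z",np.round(R[:,2],3),"F",np.round(s["wrist_force"],2),"w",round(s["width"],3),"g",round(s["grip_force"],1),"q",np.round(s["q"],2))
E
python3 - <<'E'
from h import *
st()
im,d,P=wcloud(); cv2.imwrite("pics/w1.png",im); np.save("w1.npy",P)
m=(P[...,2]>.008)&(P[...,2]<.022)&(P[...,0]>.3)&(P[...,0]<.72)&(P[...,1]>.18)&(P[...,1]<.38)
n,l,s,_=cv2.connectedComponentsWithStats(m.astype(np.uint8)); k=1+s[1:,4].argmax()
r=cv2.minAreaRect((P[l==k][:,:2]*1000).astype(np.float32)); print(r,np.nanmedian(P[l==k][:,2]),s[k])
E
```

```text
t 3.25 pos [0.4639 0.3003 0.2456] closeyaw 73.81 z [ 0.001  0.    -1.   ] F [0.02 0.24 0.51] w 0.998 g 0.0 q [ 0.53  0.03  1.87 -0.    1.24 -0.76]
((527.0197143554688, 279.13885498046875), (45.072776794433594, 279.7917785644531), 73.67083740234375) 0.014625274524706924 [  296   131    49   260 11494]
```

View pics/w1.png

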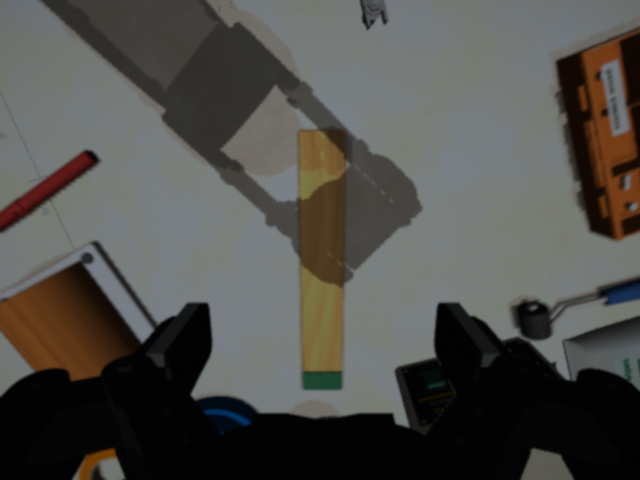

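The wrist view shows the whole board from its tail at (322,130) to its green end at (322,388), centred between the jaws. Its measured size of 45.1 x 279.8 mm matches the one given. Next I descend and grip.

Call:
carry_out:
  series: "0 -0.001 -0.04 0;0 0 -0.05 0;0 0 -0.05 0;0 0 -0.045 0;0 0 -0.03 0;0 0 -0.0125 0;0 0 -0.006 0;0 0 0 0;0 0 0 0"

```text
time: 4.42
tool_pos: [0.4651, 0.2983, 0.0132]
tcp_rot: [0.449, 3.107, 0.003]
wrist_force: [0.4, 0.1, -0.4]
width: 1.001
grip_force: 0.0
```

Call:
carry_out:
  series: "0 0 0 0;0 0 0 0;0 0 0 0;0 0 0 0;0 0 0 0;0 0 0 0"
  jaw: -1
  grip_force: 80

```text
time: 5.18
tool_pos: [0.4648, 0.2982, 0.0127]
tcp_rot: [0.449, 3.108, 0.002]
wrist_force: [0.3, -0.1, 6.5]
width: 0.505
grip_force: 83.4
```

Call:
carry_out:
  series: "0 0 0.02 0;0 0 0.03 0;0 0 0.03 0;0 0 0.03 0;0 0 0.03 0;0 0 0 0;0 0 0 0"

```text
time: 6.05
tool_pos: [0.4631, 0.2971, 0.1503]
tcp_rot: [-0.449, -3.108, 0.002]
wrist_force: [-0.1, -0.4, -1.3]
width: 0.498
grip_force: 82.7
```

```bash
cat >> h.py <<'E'
def board(cam,z0,z1,lo,hi):
    """light-wood/green coloured slab between heights z0,z1: centre, size, axis from minAreaRect, height slope along length"""
    im,d,P=wcloud() if cam=="wrist" else cloud(cam)
    h=cv2.cvtColor(im,cv2.COLOR_BGR2HSV)
    m=(P[...,2]>z0)&(P[...,2]<z1)&(P[...,0]>lo[0])&(P[...,0]<hi[0])&(P[...,1]>lo[1])&(P[...,1]<hi[1])&(h[...,1]>60)
    n,l,s,_=cv2.connectedComponentsWithStats(m.astype(np.uint8)); k=1+s[1:,4].argmax(); Q=P[l==k]
    r=cv2.minAreaRect((Q[:,:2]*1000).astype(np.float32)); b=cv2.boxPoints(r)
    c=np.linalg.lstsq(np.c_[Q[:,:2]-Q[:,:2].mean(0),np.ones(len(Q))],Q[:,2],rcond=None)[0]
    e=sorted([(np.linalg.norm(b[i]-b[(i+1)%4]),*((b[i]+b[(i+1)%4])/2)) for i in range(4)])[:2]
    print(cam,"rect",np.round(r[0],1),np.round(r[1],1),round(r[2],2),"ends",np.round(e,1).tolist(),"plane",np.round(c,4),"n",len(Q))
    return im,P,l==k
E
python3 - <<'E'
from h import *
st()
for c in("wrist","top"): 
    im,_,_=board(c,.10,.22,(.3,.1),(.75,.45))
s=bot.read_state()["tool_pos"]
E
```

```text
t 6.05 pos [0.4631 0.2971 0.1503] closeyaw 73.56 z [-0.002 -0.001 -1.   ] F [-0.12 -0.39 -1.32] w 0.498 g 82.7 q [ 0.53  0.11  1.97  0.    1.06 -0.76]
wrist rect [447.1 299.8] [112.8 112.5] 25.7 ends [[112.5, 396.29998779296875, 275.29998779296875], [112.5, 497.8999938964844, 324.20001220703125]] plane [ 0.2775 -0.0793  0.1756] n 66748
top rect [565.5 268.1] [ 50.2 192.8] 75.72 ends [[50.20000076293945, 658.9000244140625, 244.3000030517578], [50.20000076293945, 472.0, 291.79998779296875]] plane [-0.0061  0.0186  0.15  ] n 1917
```

Call:
carry_out:
  series: "0.005 -0.0212 0 -6.2;0.005 -0.0212 0 -6.2;0.005 -0.0212 0 -6.2;0.005 -0.0212 0 -6.2;0.005 -0.0212 0 -6.2;0.005 -0.0212 0 -6.2;0.005 -0.0212 0 -6.2;0.005 -0.0212 0 -6.2;0.005 -0.0212 0 -6.2;0.005 -0.0212 0 -6.2;0 0 0 0;0 0 -0.03 0;0 0 -0.02 0;0 0 0 0;0 0 0 0"

```text
time: 8.02
tool_pos: [0.5141, 0.0862, 0.102]
tcp_rot: [-1.985, -2.435, -0.0]
wrist_force: [-0.6, 0.2, -1.0]
width: 0.508
grip_force: 82.6
```

```bash
python3 - <<'E'
from h import *
st()
for c in("top","side"):
    im,P,m=board(c,.092,.125,(.4,-.2),(.7,.28)); cv2.imwrite(f"pics/{c}2.png",im)
    h=cv2.cvtColor(im,cv2.COLOR_BGR2HSV); g=m&(h[...,0]>40)&(h[...,0]<95)
    if g.sum(): print("green",cv2.minAreaRect((P[g][:,:2]*1000).astype(np.float32)))
a=cv2.imread("pics/top2.png")[150:330,230:470];b=cv2.imread("pics/side2.png")[180:340,230:470]
cv2.imwrite("pics/c2.png",np.vstack([cv2.resize(a,(480,360)),cv2.resize(b,(360,240)).copy() if 0 else cv2.copyMakeBorder(cv2.resize(b,(360,240)),0,0,0,120,0)]))
E
```

```text
t 8.03 pos [0.5141 0.0862 0.102 ] closeyaw 11.63 z [ 0.  0. -1.] F [-0.59  0.22 -0.98] w 0.508 g 82.6 q [ 0.12  0.11  2.07  0.    0.96 -0.08]
top rect [539.2 -34.7] [ 45.7 156.3] 11.7 ends [[45.70000076293945, 555.0, -111.30000305175781], [45.70000076293945, 523.2999877929688, 41.79999923706055]] plane [0.0122 0.0069 0.1021] n 1459
green ((552.767333984375, -100.57962036132812), (42.49668502807617, 22.131690979003906), 12.566448211669922)
side rect [521.   86.5] [ 55.2 166.4] 22.79 ends [[55.20000076293945, 488.79998779296875, 163.1999969482422], [55.20000076293945, 553.2999877929688, 9.800000190734863]] plane [ 0.0515 -0.0196  0.1038] n 635
```

View pics/c2.png

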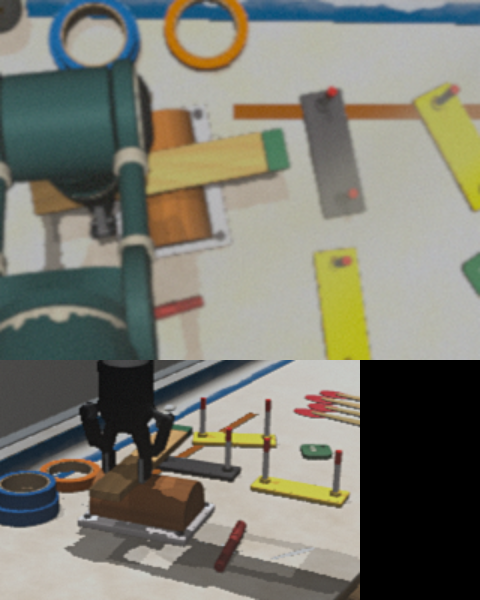

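The board is held level with its green end towards the dark gate, front edge at (275,150) in the upper crop. I shift it 4 mm outward and lower it.

Call:
carry_out:
  series: "0.0008 -0.0039 0 -0.3;0 0 -0.008 0;0 0 -0.006 0;0 0 -0.003 0;0 0 0 0;0 0 0 0"

```text
time: 8.88
tool_pos: [0.5149, 0.0818, 0.0848]
tcp_rot: [1.993, 2.429, 0.0]
wrist_force: [-0.5, -0.6, -0.7]
width: 0.502
grip_force: 82.6
```

Call:
carry_out:
  series: "0 0 -0.001 0;0 0 0 0;0 0 0 0"

```text
time: 9.25
tool_pos: [0.5148, 0.0818, 0.0839]
tcp_rot: [1.993, 2.429, 0.0]
wrist_force: [0.5, -0.9, -0.5]
width: 0.502
grip_force: 82.6
```

Call:
carry_out:
  series: "0 0 -0.001 0;0 0 0 0;0 0 0 0"

```text
time: 9.62
tool_pos: [0.5149, 0.0818, 0.0829]
tcp_rot: [1.993, 2.429, 0.0]
wrist_force: [1.1, -0.3, 0.4]
width: 0.503
grip_force: 82.7
```

```bash
python3 - <<'E'
from h import *
st()
im,P,m=board("top",.075,.1,(.4,-.2),(.7,.28))
R=np.load("top0.npy"); q=R[(R[...,0]>.4)&(R[...,0]<.64)&(R[...,1]>-.09)&(R[...,1]<.13)&(R[...,2]>.035)&(R[...,2]<.09)]
from scipy.optimize import least_squares
def f(p): 
    a=np.radians(p[3]);u=(q[:,0]-p[0])*np.sin(a)-(q[:,1]-.0215)*np.cos(a)+p[1]
    return np.hypot(u,q[:,2]-p[2])-.045
def f2(p):
    a=np.radians(p[1]); u=(q[:,0]-.526)*np.sin(a)-(q[:,1]-.0215)*np.cos(a)-p[0]
    return np.hypot(u,q[:,2]-p[2])-.045
r=least_squares(f2,[0,11.3,.025],loss="soft_l1",f_scale=.002); print("crown outward offset from (.526,.0215), angle, axis z",r.x)
E
```

```text
t 9.62 pos [0.5149 0.0818 0.0829] closeyaw 11.26 z [ 0.  0. -1.] F [ 1.09 -0.29  0.38] w 0.503 g 82.7 q [ 0.11  0.14  2.08 -0.    0.92 -0.09]
top rect [539.5 -39.9] [ 45.8 153.8] 11.34 ends [[45.79999923706055, 554.5999755859375, -115.30000305175781], [45.79999923706055, 524.4000244140625, 35.599998474121094]] plane [0.0031 0.0039 0.0831] n 1385
crown outward offset from (.526,.0215), angle, axis z [-6.05141390e-04  1.12821666e+01  2.43603015e-02]
```

Contact, with the front end 140 mm past the crown. I let go.

Call:
carry_out:
  series: "0 0 0 0;0 0 0 0;0 0 0 0;0 0 0 0;0 0 0 0;0 0 0 0"
  jaw: 1

```text
time: 10.42
tool_pos: [0.5148, 0.0818, 0.0828]
tcp_rot: [1.993, 2.429, 0.0]
wrist_force: [0.8, -0.2, -0.4]
width: 1.0
grip_force: 0.0
```

Call:
carry_out:
  series: "0 0 0.02 0;0 0 0.04 0;0 0 0.04 0;-0.0098 0.049 0.02 0;0 0 0 0;0 0 0 0"

```text
time: 11.18
tool_pos: [0.5046, 0.1306, 0.2023]
tcp_rot: [-1.991, -2.43, 0.001]
wrist_force: [0.6, 1.1, -0.2]
width: 1.001
grip_force: 0.0
```

```bash
python3 - <<'E'
from h import *
st()
for c in("top","wrist","side"):
    im,P,m=board(c,.072,.1,(.4,-.2),(.7,.28)); cv2.imwrite(f"pics/{c}3.png",im)
a=cv2.imread("pics/wrist3.png");b=cv2.imread("pics/side3.png")[180:330,230:470]
cv2.imwrite("pics/c3.png",np.vstack([cv2.resize(a,(400,300)),cv2.resize(b,(400,250))]))
E
```

```text
t 11.18 pos [0.5046 0.1306 0.2023] closeyaw 11.33 z [-0.001 -0.001 -1.   ] F [ 0.63  1.12 -0.21] w 1.001 g 0.0 q [ 0.21  0.    1.98 -0.    1.16  0.01]
top rect [5.313e+02 3.000e-01] [ 45.4 235.5] 11.4 ends [[45.400001525878906, 554.5999755859375, -115.0999984741211], [45.400001525878906, 508.0, 115.80000305175781]] plane [0.0112 0.0395 0.0826] n 2188
wrist rect [517.3  71.2] [ 46.3 171.5] 11.48 ends [[46.29999923706055, 534.4000244140625, -12.800000190734863], [46.29999923706055, 500.20001220703125, 155.3000030517578]] plane [-0.0062  0.0315  0.0869] n 13342
side rect [526.   17.1] [ 49.2 283.9] 10.88 ends [[49.20000076293945, 499.20001220703125, 156.5], [49.20000076293945, 552.7999877929688, -122.30000305175781]] plane [0.0759 0.0396 0.0851] n 1246
```

View pics/c3.png

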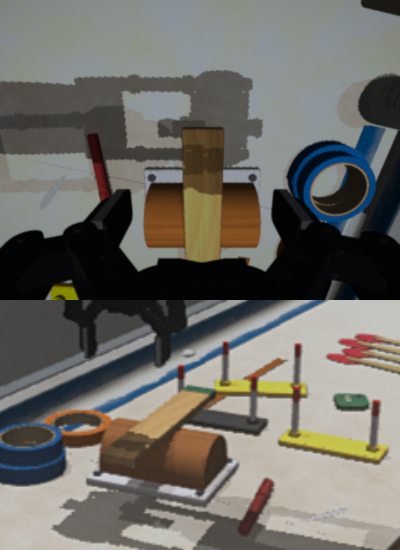

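The board balances on the crown by itself, crossing it centrally and tilted about 2° with the front low. The fingers are clear. I regrip lightly near the tail.

Call:
carry_out:
  series: "-0.0007 0.0074 -0.03 0;0 0 -0.04 0;0 0 -0.03 0;0 0 -0.01 0;0 0 -0.005 0;0 0 0 0;0 0 0 0"

```text
time: 12.2
tool_pos: [0.5054, 0.1384, 0.0891]
tcp_rot: [1.992, 2.427, 0.003]
wrist_force: [0.2, -0.5, -0.4]
width: 0.999
grip_force: 0.0
```

Call:
carry_out:
  series: "0 0 0 0;0 0 0 0;0 0 0 0;0 0 0 0;0 0 0 0;0 0 0 0;0 0 0 0"
  jaw: -1
  grip_force: 20

```text
time: 13.08
tool_pos: [0.5044, 0.1383, 0.0878]
tcp_rot: [1.993, 2.429, 0.0]
wrist_force: [0.5, 0.5, 0.8]
width: 0.52
grip_force: 27.7
```

```bash
python3 - <<'E'
from h import *
st()
im,P,m=board("top",.072,.1,(.4,-.2),(.7,.28))
E
```

```text
t 13.07 pos [0.5044 0.1383 0.0878] closeyaw 11.27 z [ 0.  0. -1.] F [0.47 0.54 0.79] w 0.52 g 27.7 q [0.22 0.13 2.07 0.   0.93 0.02]
top rect [532.7  -1.4] [ 47.7 233.3] 10.8 ends [[47.70000076293945, 510.79998779296875, 113.19999694824219], [47.70000076293945, 554.5, -116.0]] plane [0.0064 0.032  0.0827] n 2154
```

Call:
carry_out:
  series: "0 0 -0.001 0;0 0 -0.001 0;0 0 -0.001 0;0 0 -0.0005 0;0 0 0 0;0 0 0 0"

```text
time: 13.88
tool_pos: [0.5043, 0.1382, 0.0843]
tcp_rot: [-1.993, -2.429, 0.0]
wrist_force: [-1.0, 1.8, 1.7]
width: 0.519
grip_force: 27.9
```

```bash
python3 - <<'E'
from h import *
st()
im,P,m=board("top",.072,.1,(.4,-.2),(.7,.28))
im,P,m=board("top",.072,.1,(.4,-.2),(.7,.28))
im,P,m=board("side",.072,.1,(.4,-.2),(.7,.28))
E
```

```text
t 13.88 pos [0.5043 0.1382 0.0843] closeyaw 11.26 z [-0. -0. -1.] F [-0.99  1.75  1.67] w 0.519 g 27.9 q [0.22 0.14 2.08 0.   0.93 0.02]
top rect [532.   -1.8] [ 46.1 232.3] 11.12 ends [[46.099998474121094, 509.6000061035156, 112.19999694824219], [46.099998474121094, 554.4000244140625, -115.80000305175781]] plane [0.0197 0.005  0.0834] n 2152
top rect [533.6  -1.3] [ 49.6 232.4] 10.94 ends [[49.599998474121094, 511.6000061035156, 112.80000305175781], [49.599998474121094, 555.7000122070312, -115.4000015258789]] plane [0.0102 0.0023 0.0834] n 2152
side rect [522.5   9.4] [ 48.2 269.3] 13.67 ends [[48.20000076293945, 554.2999877929688, -121.5], [48.20000076293945, 490.70001220703125, 140.1999969482422]] plane [0.1295 0.0263 0.0839] n 531
```

Call:
carry_out:
  series: "0 0 0 0;0 0 0 0;0 0 0 0"
  grip_force: 80

```text
time: 14.4
tool_pos: [0.5043, 0.1382, 0.0843]
tcp_rot: [-1.993, -2.429, 0.0]
wrist_force: [-0.6, 1.7, 2.6]
width: 0.496
grip_force: 84.9
```

Call:
carry_out:
  series: "0.0011 -0.0056 0 0;0.0011 -0.0056 0 0;0.0011 -0.0056 0 0;0.0011 -0.0056 0 0;0.0011 -0.0056 0 0;0.0011 -0.0056 0 0;0.0011 -0.0056 0 0;0.0011 -0.0056 0 0;0.0011 -0.0056 0 0;0.0011 -0.0056 0 0;0 0 0 0;0 0 0 0"

```text
time: 15.9
tool_pos: [0.5157, 0.0815, 0.0846]
tcp_rot: [1.992, 2.428, -0.0]
wrist_force: [-0.4, 1.7, 4.0]
width: 0.498
grip_force: 85.3
```

```bash
python3 - <<'E'
from h import *
st()
for c in("top","side"):
    im,P,m=board(c,.072,.1,(.4,-.2),(.7,.28)); cv2.imwrite(f"pics/{c}4.png",im); np.save(c+"4.npy",P)
    h=cv2.cvtColor(im,cv2.COLOR_BGR2HSV); C=np.array([.5259,.0221]); u=np.array([.1957,-.9807]); w=np.array([.9807,.1957])
    g=m&(h[...,0]>40)&(h[...,0]<95)&(h[...,1]>70)
    s=(P[g][:,:2]-C); print("green u pct",np.percentile(s@u,[1,50,99]),"lat",np.percentile(s@w,[1,50,99]),g.sum())
    s=(P[...,:2]-C); U=s@u; L=s@w; Z=P[...,2]
    for sg in(-1,1):
        k=(np.abs(L-sg*.058)<.009)&(np.abs(U-.2)<.014)&(Z>.03)&(Z<.09)
        print("post",sg,k.sum(),"U",np.percentile(U[k],[2,50,98]).round(4),"L",np.percentile(L[k],[2,50,98]).round(4))
        k&=Z>.0815; print("  top",k.sum(),U[k].round(4),Z[k].round(3))
a=cv2.imread("pics/top4.png")[170:290,290:450];b=cv2.imread("pics/side4.png")[190:310,290:450]
cv2.imwrite("pics/c4.png",np.hstack([cv2.resize(x,(400,300),interpolation=2) for x in(a,b)]))
E
```

```text
t 15.9 pos [0.5157 0.0815 0.0846] closeyaw 11.27 z [ 0.001 -0.001 -1.   ] F [-0.36  1.75  3.96] w 0.498 g 85.3 q [ 0.11  0.14  2.08 -0.    0.93 -0.09]
top rect [545.1 -68.4] [ 48.  212.6] 12.18 ends [[48.0, 522.7000122070312, 35.5], [48.0, 567.5, -172.3000030517578]] plane [0.0196 0.0029 0.0833] n 1931
green u pct [0.17925809 0.18806633 0.19833414] lat [-0.01604327  0.00464979  0.02189162] 141
post -1 40 U [0.1957 0.1992 0.2058] L [-0.0628 -0.0585 -0.0527]
  top 15 [0.1982 0.2    0.2024 0.2048 0.1976 0.1993 0.2044 0.206  0.1996 0.2016
 0.2058 0.1967 0.1991 0.2009 0.2031] [0.083 0.085 0.083 0.082 0.083 0.086 0.082 0.084 0.082 0.083 0.083 0.083
 0.082 0.084 0.084]
post 1 40 U [0.1961 0.1993 0.2058] L [0.0532 0.0558 0.062 ]
  top 12 [0.2022 0.1993 0.2014 0.2028 0.1987 0.2008 0.2034 0.1982 0.2001 0.2042
 0.1993 0.2022] [0.082 0.083 0.084 0.087 0.084 0.084 0.082 0.084 0.086 0.087 0.088 0.084]
side rect [528.3 -49.3] [ 43.8 266. ] 16.45 ends [[43.79999923706055, 490.6000061035156, 78.19999694824219], [43.79999923706055, 566.0, -176.89999389648438]] plane [0.1414 0.0267 0.0838] n 466
green u pct [0.18276844 0.19309733 0.20096085] lat [-0.02084165  0.00036727  0.02162878] 38
post -1 89 U [0.1968 0.203  0.2101] L [-0.0642 -0.0595 -0.0537]
  top 11 [0.2093 0.2091 0.2109 0.2031 0.2051 0.2057 0.2058 0.1974 0.1995 0.1986
 0.2025] [0.085 0.085 0.085 0.085 0.084 0.084 0.085 0.084 0.084 0.084 0.083]
post 1 14 U [0.195  0.2041 0.2087] L [0.0516 0.0559 0.0618]
  top 10 [0.2038 0.2068 0.2082 0.2089 0.1981 0.2039 0.1939 0.2014 0.1984 0.2043] [0.086 0.086 0.085 0.086 0.086 0.084 0.088 0.086 0.084 0.082]
```

View pics/c4.png

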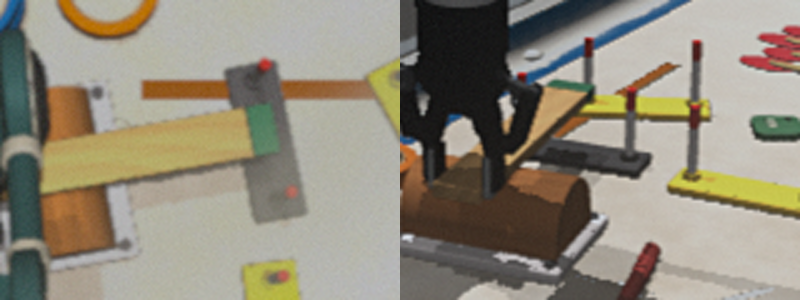

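The green end lies between the dark gate's posts, with its face about 3 mm short of the post line in both cameras. I slide the last 3 mm.

Call:
carry_out:
  series: "0.0003 -0.0015 0 0;0.0003 -0.0015 0 0;0 0 0 0;0 0 0 0;0 0 0 0"

```text
time: 16.62
tool_pos: [0.5162, 0.0791, 0.0847]
tcp_rot: [1.993, 2.428, 0.001]
wrist_force: [-1.2, 5.1, 5.6]
width: 0.499
grip_force: 85.4
```

```bash
python3 - <<'E'
from h import *
st()
C=np.array([.5259,.0221]); u=np.array([.1957,-.9807]); w=np.array([.9807,.1957])
for c in("top","side","top","side"):
    im,d,P=cloud(c); s=P[...,:2]-C; U=s@u;L=s@w;Z=P[...,2]
    F=[]
    for l in np.arange(-.018,.0181,.004):
        k=(abs(L-l)<.003)&(Z>.076)&(Z<.095)&(U>.15)&(U<.23); F.append(U[k].max())
    k=(abs(abs(L)-.058)<.009)&(abs(U-.2)<.014)&(Z>.075)&(Z<.09)
    b=(abs(L)<.018)&(Z>.076)&(Z<.095)&(U>.05)&(U<.205)
    print(c,"front edge",np.round(np.median(F),4),"posts",np.round([np.median(U[k]),U[k].min(),U[k].max()],4),"slope",np.polyfit(U[b],Z[b],1).round(4))
    cv2.imwrite(f"pics/{c}5.png",im)
E
```

```text
t 16.62 pos [0.5162 0.0791 0.0847] closeyaw 11.25 z [ 0.001  0.    -1.   ] F [-1.21  5.11  5.56] w 0.499 g 85.4 q [ 0.1   0.14  2.08  0.    0.93 -0.09]
top front edge 0.2014 posts [0.2008 0.1953 0.2064] slope [-0.0011  0.0836]
side front edge 0.2026 posts [0.203  0.1977 0.2119] slope [0.0038 0.0856]
top front edge 0.2014 posts [0.2008 0.1961 0.2063] slope [-0.0024  0.0838]
side front edge 0.2053 posts [0.2035 0.1972 0.2077] slope [0.0007 0.0859]
```

```bash
python3 -c "
from h import *
print(bot.finish_job()); st()"
```

```text
the job is handed in; nothing more can be done
None
the job is handed in; nothing more can be done
```

I handed the job in at about 17 s: the board balanced on the rest by itself, then I slid it out between the dark gate's posts. Both cameras put its green end face within about 2 mm of the post line, and it is level, bearing on the rest and held by its tail half.

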